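# Fold back the wide trainer unit's dust cover

### The job

Two trainer units on the lab bench have half-open bifold dust covers. Get the wider unit ready for wiring: push its cover all the way back towards its fixed hinge, so that the two panels stand folded flat against each other, without forcing it once it is home, and let go of it. Leave the narrower unit's cover as it is.

Things in the scene. Friction and masses are not known exactly. Their poses are not given: they have to be found in the camera images.
- wide_unit: Wider trainer unit: white box fixed to the bench, 220 long (x), 210 wide (y), 60 high, sockets in its top; grey cover 180 wide. Origin: centre of its underside. x points away from the robot, from the cover's sliding edge to its fixed hinge (x=+90, z=66); z up. Cover: two panels 90 long, 4 thick, standing as a tent; the near one's lower edge slides in 8 high rails along the top. All mm.
- wide_cover (a joint): Slope a of both panels, rad: 0 lying flat, 1.571 (stop) upright, folded together. Starts 0.75-1.0; stiff, stays where left. In the unit's frame, mm: ridge x=90-90cos a, z=66+90sin a; sliding edge x=90-180cos a, z=66. Push the near panel's outer face along +x, mid-width, at z 80-100 (4-12 N); near the ridge it jams. Folded: that face at x=86, top at z=156.
- narrow_unit: Narrower trainer unit: white box fixed to the bench, 220 long (x), 120 wide (y), 60 high, sockets in its top; grey cover 90 wide. Origin: centre of its underside. x points away from the robot, from the cover's sliding edge to its fixed hinge (x=+90, z=66); z up. Cover: two panels 90 long, 4 thick, standing as a tent; the near one's lower edge slides in 8 high rails along the top. All mm.
- narrow_cover (a joint): Slope of the narrower unit's cover panels, read as wide_cover; same panel length and heights. Starts at 0.75 to 1.0. To be left as it is.

How it is judged:
By the outcome, as a careful person would: the job done as asked, in the order asked, and still so for the second after the job is handed in, with the robot touching nothing.
It also fails if it takes over 30 s, if anything falls off the work surface, if the arm or the gripper's body presses on something with over 40 N, if the wrist force passes 120 N, or if a joint passes its speed limit or range.

### The arm

A 6-joint arm with a two-finger parallel gripper is mounted at the origin on the work surface. World frame = base frame: x ahead of the robot, y to its left, z up, the work surface at z = 0. Lengths are in m, angles in degrees, forces in N, time in s.
With the tool pointing down it reaches from about 0.3 to 0.875 m from the base axis. Payload 6.4 kg.
Tool frame: the origin (TCP) lies midway between the tips of the shut fingers; the grasp point (between the pads) lies 19 mm behind it; z points along the fingers, y is the direction in which the jaws open and shut (so a half turn about z gives the same grasp; the last joint's range is limited). The gripper opens to 85 mm and grips with 20 to 120 N. Pads are 22 mm wide; open, the fingers measure 114 mm over their backs; the gripper's body (76 mm by 85 mm) begins 54 mm behind the grasp point. The pads swing forward as they close: fully open they stand 13 mm farther back than shut.
Start: joints at [58.138, 10.359, 92.074, -0, 77.567, -11.82], TCP at [0.197, 0.54, 0.231] pointing down, gripper open.
Joint ranges: [-171.53, 171.53], [-51.25, 118.39], [17.06, 147.69], [-65.23, 245.23], [0, 150.52], [-178.68, 178.68]. Speed limits (degrees/s): [147.25, 147.25, 172.46, 180, 180, 180].

### API

Orientations are given as a 3x3 rotation matrix whose columns are the frame's x, y, z axes.
In Python, from cell import sense, optics, robot gives the robot as it stands.
- The arm moves only by the tool drive_tool, never from a script. Its argument "motion" is a list of rows, each a list of 7 numbers: the shift along the world's x, y, z in mm, then the turn, a rotation vector about the world's x, y, z in rad, then the opening in per cent of the stroke, from 0 (shut) to 100 (fully open). A call has 1 to 8 rows; each row is the pose to reach, as a shift and turn from the pose measured when the call began; what a row does not reach only later rows make up. A row lasts 1/10 s, in which the tool goes at most 50 mm and 8.59 degrees, less where a joint would pass 70% of its speed; a pose out of reach is approached as far as the arm can. A call with a gripper value outside its range is refused whole. The fingers move at their own pace and stop on an object; "newtons" is the grip in N (left out, the last holds). Time passes only in rows, so rows that repeat a pose let the fingers close. It gives the time, the measured TCP pose, the force and the opening at its end, in the units of the state.
- sense(): the state, without advancing time (a new reading comes with each control period).
- optics.get_image(name): name is "scene" or "top" or "wrist"; returns a dict with "color" (420x560x3 uint8, blue, green, red), "fov_y" (degrees; the focal length in pixels is half the picture's height over the tangent of half this angle, whatever the lens; pixels are square), "cx", "cy" (the principal point, pixels), "xyz" and "attitude" of the camera in the world. Camera axes: x right, y down, z forward; pixel columns grow to the right and rows downward; lengths in m; the calibration is good to about 2 mm. A picture is of the moment at which its call begins. There is no depth.
- robot.finish_job(): hands the job in, once; it reports no verdict.
The state is a dict: "clock": time; "joint_positions": joint angles; "dq": joint speeds; "tau": joint torques, N m; "tool_pos": TCP position; "eef_rot": TCP orientation; "wrist_force": force on the tool from outside, world axes, zero at the start; "torque": the same for the moment, N m; "grip_width": finger opening in m.
Only numpy, scipy, OpenCV 4.12 (cv2) and the standard library are available. Lean on these libraries where they do the work, as an engineer would, in place of code of your own. Each camera call takes 0.05 s, during which the arm holds its last target.

## Working session

There is one attempt and no reset: what is moved stays moved. The work goes in short steps, Python scripts to look and compute and a tool call to move; the robot and the scene stay as the last step left them, time stands still between calls to the robot, and variables do not carry over. Pictures are saved under pics/ and viewed, and the job is handed in when it is done.

Besides the shell and the picture viewer there is one more tool, called as name(argument=value, ...), one argument or row to a line, values as JSON. drive_tool: Moves the arm, as the interface text tells. Its arguments: {"type":"object","properties":{"motion":{"type":"array"},"newtons":{"type":"number"}},"required":["motion"]}

```bash
mkdir -p pics; python3 - <<'E'
from cell import sense, optics, robot
import cv2
s=sense();print(s)
for n in("scene","top"):
    d=optics.get_image(n);cv2.imwrite(f"pics/{n}0.png",d["color"]);print(n,d["fov_y"],d["cx"],d["cy"],d["xyz"],d["attitude"])
E
```

```text
{'clock': 0.0, 'joint_positions': array([ 5.81371642e+01,  1.04022562e+01,  9.21336786e+01,  2.24730436e-03,
        7.75657654e+01, -1.18204235e+01]), 'dq': array([ 0.01057903,  0.02954989, -0.05316676,  0.00741039,  0.13506338,
       -0.00894463]), 'tau': array([ 6.36841451e-04, -4.44876587e+01, -3.51335263e+01, -3.31929205e-04,
        9.04248096e-03,  1.69521502e-05]), 'tool_pos': array([0.19673506, 0.53970227, 0.23036352]), 'eef_rot': array([[-9.39436087e-01,  3.42722771e-01, -9.69532913e-04],
       [ 3.42723908e-01,  9.39434996e-01, -1.48731544e-03],
       [ 4.01076280e-04, -1.72951990e-03, -9.99998424e-01]]), 'wrist_force': array([-0.74713951, -0.5659579 , -0.03382409]), 'torque': array([ 0.00591089, -0.04866399, -0.00193231]), 'grip_width': 0.08558001977859842}
scene 45.121580110676355 281.13219659292884 199.3368296135027 [0.75206818 0.49341695 0.68801001] [[-0.93028531  0.28775964 -0.22751622]
 [ 0.36641918  0.69933139 -0.61373658]
 [-0.01749938 -0.65431643 -0.75601837]]
top 53.99689523410834 281.96200393059974 216.07467987427808 [0.48435359 0.01050599 0.81410726] [[ 0.0199539  -0.98970333  0.14173622]
 [-0.99917813 -0.02474296 -0.03210679]
 [ 0.03528317 -0.14097907 -0.98938365]]
```

View pics/scene0.png

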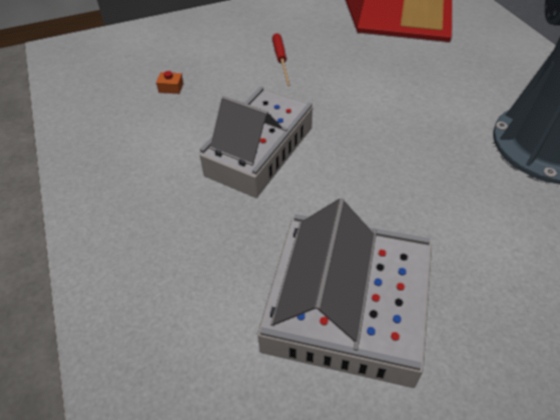

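View pics/top0.png

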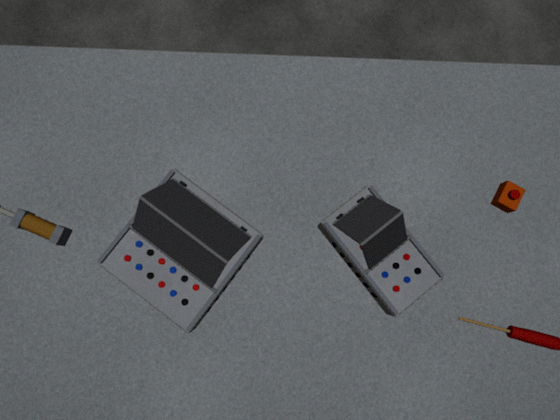

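The top view shows the wide unit at about (180,250) px and the narrow one at about (380,250). Enlarging the wide one.

```bash
python3 - <<'E'
import cv2
a=cv2.imread("pics/top0.png")[160:340,90:270];cv2.imwrite("pics/topc.png",cv2.resize(a,None,fx=3.3,fy=3.3,interpolation=cv2.INTER_CUBIC))
a=cv2.imread("pics/scene0.png")[190:390,250:440];cv2.imwrite("pics/scenec.png",cv2.resize(a,None,fx=3,fy=3,interpolation=cv2.INTER_CUBIC))
E
```

```text
(no output)
```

View pics/topc.png

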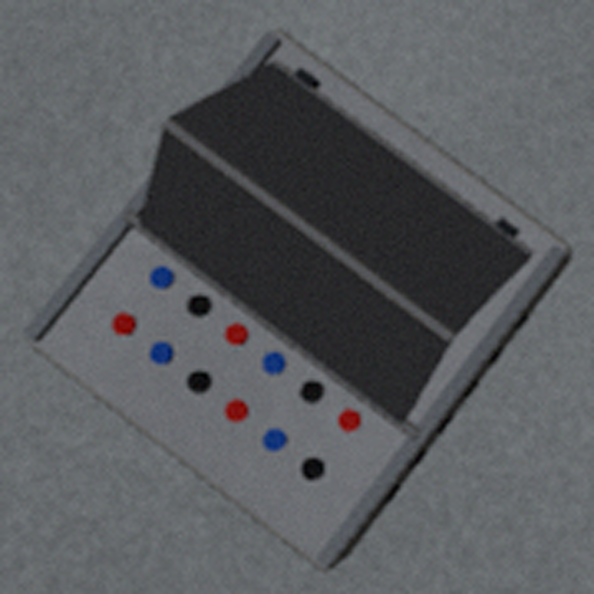

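View pics/scenec.png

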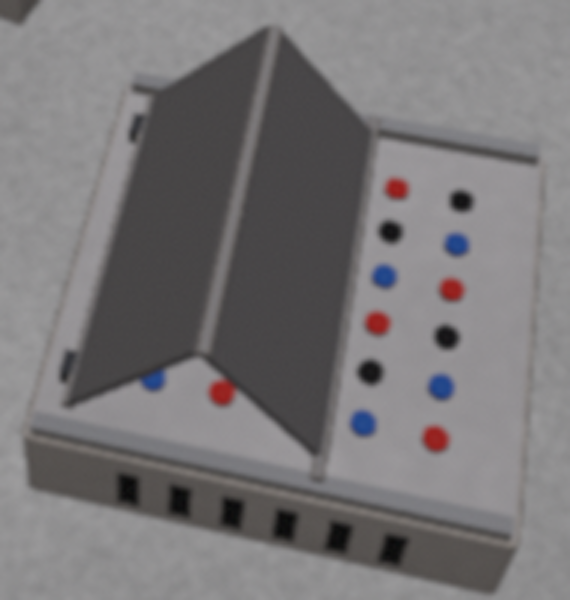

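```bash
cat > h.py <<'E'
import numpy as np
from cell import sense, optics, robot
from scipy.optimize import least_squares
def proj(d,P):
    R=np.array(d["attitude"]);p=(np.atleast_2d(P)-d["xyz"])@R
    f=210/np.tan(np.radians(d["fov_y"]/2))
    return np.c_[d["cx"]+f*p[:,0]/p[:,2],d["cy"]+f*p[:,1]/p[:,2]]
def pts(a,x,y,t,hw=.09):
    c,s=np.cos(t),np.sin(t);ca,sa=np.cos(a),np.sin(a)
    L=np.array([[.11,.105,.068],[-.11,.105,.068],[-.11,-.105,.068],[.11,-.105,.068],
     [.09-.09*ca,hw,.066+.09*sa],[.09-.09*ca,-hw,.066+.09*sa],[.09-.18*ca,hw,.066],[.09-.18*ca,-hw,.066]])
    return np.c_[x+c*L[:,0]-s*L[:,1],y+s*L[:,0]+c*L[:,1],L[:,2]]
E
python3 - <<'E'
from h import *
top=np.array([[280,33],[33,337],[327,568],[570,250],[170,123],[450,340],[135,222],[410,430]])/3.3+[90,160]
sc=np.array([[30,430],[513,535],[538,155],[135,80],[203,352],[275,30],[318,472],[375,125]])/3+[250,190]
dt=optics.get_image("top");ds=optics.get_image("scene")
f=lambda v:np.r_[(proj(dt,pts(*v))-top).ravel(),(proj(ds,pts(*v))-sc).ravel()]
r=least_squares(f,[.85,.48,.2,-.6],loss='soft_l1')
print(r.x,np.degrees(r.x[3]));print(f(r.x).reshape(-1,2).round(1))
a,x,y,t=r.x;print(pts(*r.x).round(3))
E
```

```text
[ 0.88981514  0.52937538  0.16950277 -0.62272859] -35.67971998577798
[[-2.6 -4.3]
 [-6.5 -0.5]
 [-2.4  2.2]
 [ 0.3 -1.7]
 [-1.  -1.1]
 [ 0.4 -1.2]
 [ 1.2  0.8]
 [-3.3 -1.6]
 [-3.7 -3.5]
 [ 4.1 -0.1]
 [ 4.8 -4.7]
 [-2.3 -5.6]
 [-0.6 -0.4]
 [ 0.4 -1.6]
 [ 1.8 -4.8]
 [ 0.4  3.1]]
[[0.68  0.191 0.068]
 [0.501 0.319 0.068]
 [0.379 0.148 0.068]
 [0.557 0.02  0.068]
 [0.609 0.223 0.136]
 [0.504 0.077 0.136]
 [0.563 0.256 0.066]
 [0.458 0.11  0.066]]
```

```bash
python3 - <<'E'
from h import *
import cv2
top=np.array([[280,33],[33,337],[327,568],[570,250],[170,123],[450,340],[135,222],[410,430]])/3.3+[90,160]
sc=np.array([[30,430],[513,535],[538,155],[135,80],[203,352],[275,30],[318,472],[375,125]])/3+[250,190]
dt=optics.get_image("top");ds=optics.get_image("scene")
def pd(d,P,k):
    q=proj(d,P);c=np.array([d["cx"],d["cy"]]);F=210/np.tan(np.radians(d["fov_y"]/2))
    u=(q-c)/F;return c+F*u*(1+k*(u**2).sum(1,keepdims=True))
def mk(mode):
    def f(v):
        k=v[4:6] if mode else (0,0)
        return np.r_[(pd(dt,pts(*v[:4]),k[0])-top).ravel(),(pd(ds,pts(*v[:4]),k[1])-sc).ravel()]
    return f
for m in(0,1):
    f=mk(m);r=least_squares(f,[.85,.5,.18,-.6,0,0]);print(r.x.round(4),r.cost);print(f(r.x).reshape(-1,2).round(1).tolist())
E
```

```text
[ 0.8849  0.5301  0.1692 -0.6204  0.      0.    ] 131.57325106740325
[[-2.7, -4.6], [-6.3, -0.7], [-2.0, 1.8], [0.4, -2.3], [-1.0, -1.3], [0.5, -1.6], [1.0, 0.8], [-3.3, -1.8], [-4.2, -3.3], [3.7, -0.2], [4.1, -4.9], [-2.9, -5.5], [-0.8, -0.1], [-0.1, -1.4], [1.9, -4.7], [0.2, 3.2]]
[ 0.8991  0.5289  0.1727 -0.6196 -0.1789 -0.1144] 94.47961824997839
[[-2.9, -3.3], [-0.7, -1.8], [-1.6, -0.5], [-1.5, -1.8], [0.2, -0.7], [-1.0, -1.7], [3.4, 0.3], [-3.8, -2.9], [-2.2, -2.3], [2.8, -1.9], [4.3, -3.9], [-1.5, -4.1], [0.3, 0.8], [0.9, -0.5], [1.5, -4.7], [0.2, 4.2]]
```

```bash
cat >> h.py <<'E'
def pd(d,P,k):
    q=proj(d,P);c=np.array([d["cx"],d["cy"]]);F=210/np.tan(np.radians(d["fov_y"]/2))
    u=(q-c)/F;return c+F*u*(1+k*(u**2).sum(1,keepdims=True))
E
python3 - <<'E'
from h import *
top=np.array([[280,33],[33,337],[327,568],[570,250],[170,123],[450,340],[135,222],[410,430]])/3.3+[90,160]
sc=np.array([[30,430],[513,535],[538,155],[135,80],[203,352],[275,30],[318,472],[375,125]])/3+[250,190]
dt=optics.get_image("top");ds=optics.get_image("scene")
def P(v):
    p=pts(*v[:4]);p[6:]=pts(*v[:4],hw=v[6])[6:];return p
def mk(m):
    def f(v):
        k=v[4:6]*m
        return np.r_[(pd(dt,P(v),k[0])-top).ravel(),(pd(ds,P(v),k[1])-sc).ravel()]
    return f
for m in(0,1):
    f=mk(m);r=least_squares(f,[.85,.5,.18,-.6,0,0,.095],loss='soft_l1');print(r.x.round(4),r.cost);print(f(r.x).reshape(-1,2).round(1).tolist())
E
```

```text
[ 8.935e-01  5.292e-01  1.695e-01 -6.211e-01  6.000e-04  0.000e+00
  9.590e-02] 42.81078133392364
[[-2.8, -4.2], [-6.5, -0.2], [-2.3, 2.3], [0.3, -1.8], [-1.0, -1.1], [0.5, -1.3], [-1.2, -1.2], [-0.4, 0.2], [-3.5, -3.4], [4.3, -0.2], [4.8, -4.9], [-2.3, -5.6], [-0.6, -0.6], [0.2, -1.8], [1.0, -0.8], [0.5, 0.0]]
[ 0.9066  0.5278  0.1731 -0.618  -0.197  -0.1713  0.0982] 28.547462030994716
[[-3.1, -2.6], [-0.1, -1.3], [-1.5, -0.2], [-1.8, -1.3], [0.3, -0.3], [-1.0, -1.5], [0.6, -2.2], [0.1, -0.2], [-1.2, -2.8], [2.1, -4.0], [4.0, -4.2], [-0.9, -4.1], [0.8, 0.2], [1.2, -0.7], [0.3, -0.3], [0.6, -0.2]]
```

```bash
python3 - <<'E'
from h import *
top=np.array([[280,33],[33,337],[327,568],[570,250],[170,123],[450,340],[135,222],[410,430]])/3.3+[90,160]
sc=np.array([[30,430],[513,535],[538,155],[135,80],[203,352],[275,30],[318,472],[375,125]])/3+[250,190]
dt=optics.get_image("top");ds=optics.get_image("scene")
g=dt["color"].astype(int).sum(2)
import cv2
gb=cv2.GaussianBlur(dt["color"],(0,0),3).astype(int).sum(2)
xs=np.arange(10,560,50);e=[30+np.argmax(np.diff(gb[30:80,x])) for x in xs];print(e,(e-np.polyval(np.polyfit(xs,e,1),xs)).round(1))
def P(v):
    p=pts(*v[:4]);p[6:]=pts(*v[:4],hw=v[6])[6:];p[:4,2]=v[7];return p
def mk(m):
    def f(v):
        k=v[4:6]*m
        return np.r_[(pd(dt,P(v),k[0])-top).ravel(),(pd(ds,P(v),k[1])-sc).ravel()]
    return f
for m in(0,1):
    f=mk(m);r=least_squares(f,[.85,.5,.18,-.6,0,0,.095,.065],loss='soft_l1');print(r.x.round(4),r.cost);print(f(r.x).reshape(-1,2).round(1).tolist())
E
```

```text
[np.int64(44), np.int64(46), np.int64(47), np.int64(49), np.int64(52), np.int64(53), np.int64(56), np.int64(56), np.int64(59), np.int64(62), np.int64(62)] [ 0.2  0.3 -0.6 -0.5  0.6 -0.3  0.8 -1.1  0.1  1.2 -0.7]
[ 0.8891  0.5288  0.168  -0.6218 -0.0135  0.0183  0.0954  0.0521] 19.467301684749174
[[-0.0, -1.7], [-2.1, 0.3], [0.2, 1.3], [1.1, -0.6], [-0.2, -0.7], [1.3, -0.8], [-0.4, -0.5], [-0.1, 0.6], [-3.0, 0.9], [1.5, 3.6], [2.4, 0.5], [-2.3, -0.1], [-0.5, -1.5], [0.3, -2.4], [1.2, -2.1], [0.7, -0.4]]
[ 0.9019  0.5277  0.1711 -0.6198 -0.1145 -0.1439  0.0971  0.0543] 8.277292010413216
[[-1.1, -1.0], [0.3, -0.2], [-0.2, 0.2], [-0.6, -0.4], [0.0, -0.3], [-0.1, -0.9], [0.1, -1.4], [0.1, 0.4], [-1.2, 0.6], [-0.1, -0.2], [2.1, 0.3], [-1.1, 0.4], [0.5, -0.9], [1.0, -1.6], [0.4, -1.7], [0.6, -0.5]]
```

Fit is consistent: unit at about (0.528, 0.170), yaw about −35.6°, a≈0.89. The two lens models agree within 3 mm. I'll push along the unit's +x with shut fingers, tips tilted about 20° forward so the gripper body stays clear.

```bash
python3 - <<'E'
from h import *
from scipy.spatial.transform import Rotation as Ro
s=sense();t=np.radians(-35.6);u=np.array([np.cos(t),np.sin(t),0]);v=np.array([-u[1],u[0],0])
th=np.radians(20);z=np.sin(th)*u-np.array([0,0,np.cos(th)])
R=np.c_[np.cross(v,z),v,z]
print(R.round(2),Ro.from_matrix(R@s["eef_rot"].T).as_rotvec().round(3))
p=np.array([.528,.170,0])
for x,zz in((-50,.2),(-50,.088),(75.7,.088)):
    q=p+u*x/1e3;q[2]=zz;print(x,q.round(4),((q-s["tool_pos"])*1e3).round(1))
E
```

```text
[[-0.76  0.58  0.28]
 [ 0.55  0.81 -0.2 ]
 [-0.34  0.   -0.94]] [-0.163 -0.31  -0.269]
-50 [0.4873 0.1991 0.2   ] [ 290.3 -341.1  -31.3]
-50 [0.4873 0.1991 0.088 ] [ 290.3 -341.1 -143.3]
75.7 [0.5896 0.1259 0.088 ] [ 392.5 -414.3 -143.3]
```

drive_tool(
  motion=[
    [30,-35,0,-0.04,-0.08,-0.07,0],
    [60,-70,0,-0.08,-0.155,-0.135,0],
    [90,-106,0,-0.12,-0.23,-0.2,0],
    [120,-141,0,-0.163,-0.31,-0.269,0],
    [150,-176,0,-0.163,-0.31,-0.269,0],
    [180,-212,0,-0.163,-0.31,-0.269,0],
    [210,-247,0,-0.163,-0.31,-0.269,0],
    [240,-282,0,-0.163,-0.31,-0.269,0],
  ],
  newtons=40,
)

```text
clock: 1.3
tool_pos: [0.4379, 0.2568, 0.2316]
eef_rot: [[-0.764, 0.582, 0.279], [0.547, 0.813, -0.198], [-0.342, 0.001, -0.94]]
wrist_force: [0.3, 0.9, 0.7]
grip_width: -0.0003
```

```bash
python3 - <<'E'
from h import *
s=sense();print(s["clock"],s["tool_pos"],s["eef_rot"].round(2).tolist(),s["wrist_force"],s["grip_width"],((np.array([.4873,.1991,.088])-s["tool_pos"])*1e3).round(1))
E
```

```text
1.3 [0.43794305 0.25683928 0.23157453] [[-0.76, 0.58, 0.28], [0.55, 0.81, -0.2], [-0.34, 0.0, -0.94]] [0.28695021 0.94147988 0.73871679] -0.00029521831394746154 [  49.4  -57.7 -143.6]
```

drive_tool(
  motion=[
    [25,-29,0,0,0,0,0],
    [49,-58,-10,0,0,0,0],
    [49,-58,-40,0,0,0,0],
    [49,-58,-75,0,0,0,0],
    [49,-58,-110,0,0,0,0],
    [49,-58,-135,0,0,0,0],
    [49,-58,-143,0,0,0,0],
    [49,-58,-143,0,0,0,0],
  ],
)

```text
clock: 2.1
tool_pos: [0.4863, 0.1986, 0.0877]
eef_rot: [[-0.765, 0.582, 0.277], [0.547, 0.813, -0.199], [-0.341, -0.001, -0.94]]
wrist_force: [0.3, 0.0, 0.2]
grip_width: -0.0002
```

```bash
python3 - <<'E'
from h import *
import cv2
for n in("scene","top"):
    d=optics.get_image(n);c=d["color"][140:400,200:480] if n=="scene" else d["color"][130:340,60:300];cv2.imwrite(f"pics/{n}1.png",cv2.resize(c,None,fx=2.2,fy=2.2,interpolation=cv2.INTER_CUBIC))
E
```

```text
(no output)
```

View pics/scene1.png

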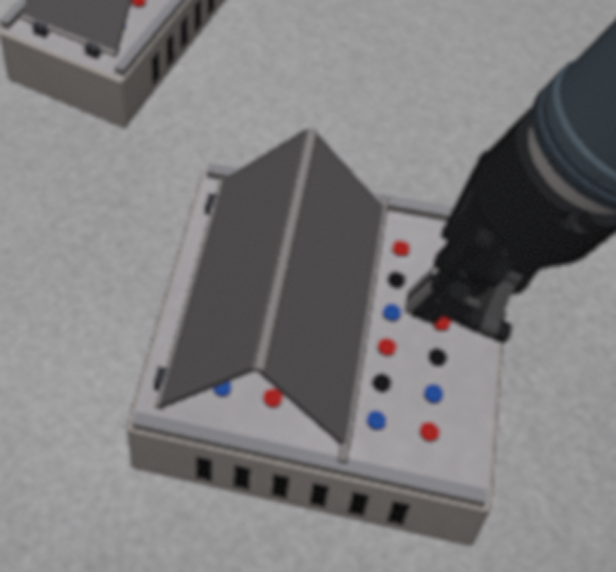

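View pics/top1.png

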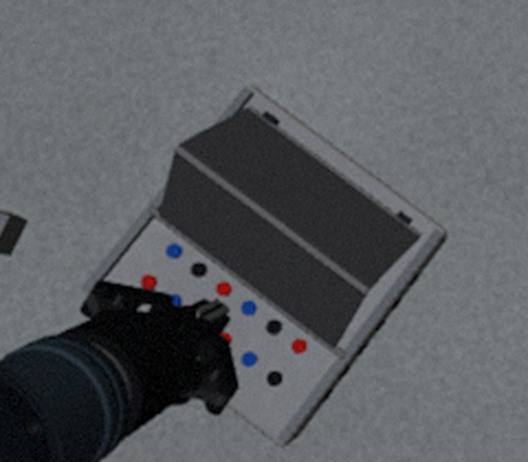

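Fingers are shut just before the near panel, roughly mid-width (tip at about (215,310) in the top crop). Pushing along the unit's x.

drive_tool(
  motion=[
    [5,-3.6,0,0,0,0,0],
    [10,-7.2,0,0,0,0,0],
    [15,-10.7,0,0,0,0,0],
    [19,-13.6,0,0,0,0,0],
    [23,-16.5,0,0,0,0,0],
    [27,-19.3,0,0,0,0,0],
    [30,-21.5,0,0,0,0,0],
    [33,-23.6,0,0,0,0,0],
  ],
)

```text
clock: 3.0
tool_pos: [0.5211, 0.1755, 0.0899]
eef_rot: [[-0.763, 0.582, 0.281], [0.547, 0.813, -0.198], [-0.343, 0.003, -0.939]]
wrist_force: [-1.9, 0.4, 3.8]
grip_width: 0.0001
```

drive_tool(
  motion=[
    [4,-2.9,0,0,0,0,0],
    [8,-5.7,0,0,0,0,0],
    [12,-8.6,-1,0,0,0,0],
    [16,-11.5,-1,0,0,0,0],
    [20,-14.3,-1,0,0,0,0],
    [24,-17.2,-1,0,0,0,0],
    [28,-20,-1,0,0,0,0],
  ],
)

```text
clock: 3.7
tool_pos: [0.5493, 0.1552, 0.0887]
eef_rot: [[-0.763, 0.582, 0.28], [0.547, 0.813, -0.198], [-0.343, 0.002, -0.939]]
wrist_force: [-0.6, 1.1, 1.7]
grip_width: -0.0001
```

```bash
python3 - <<'E'
from h import *
import cv2
for n in("scene",):
    d=optics.get_image(n);c=d["color"][140:400,200:480];cv2.imwrite(f"pics/{n}2.png",cv2.resize(c,None,fx=2.2,fy=2.2,interpolation=cv2.INTER_CUBIC))
E
```

```text
(no output)
```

View pics/scene2.png

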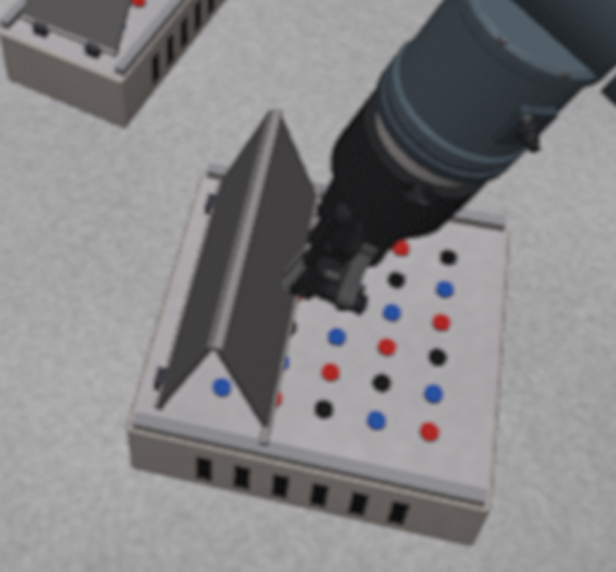

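The cover is folding evenly. Continuing.

drive_tool(
  motion=[
    [4,-2.9,0,0,0,0,0],
    [8,-5.7,0,0,0,0,0],
    [12,-8.6,0,0,0,0,0],
    [16,-11.5,0,0,0,0,0],
    [20,-14.3,0,0,0,0,0],
    [24,-17.2,0,0,0,0,0],
    [28,-20,0,0,0,0,0],
  ],
)

```text
clock: 4.45
tool_pos: [0.5781, 0.1345, 0.0887]
eef_rot: [[-0.763, 0.582, 0.28], [0.547, 0.813, -0.198], [-0.343, 0.002, -0.939]]
wrist_force: [-1.1, 0.5, 1.6]
grip_width: 0.0001
```

```bash
python3 - <<'E'
from h import *
import cv2
for n in("scene",):
    d=optics.get_image(n);c=d["color"][140:400,200:480];cv2.imwrite(f"pics/{n}3.png",cv2.resize(c,None,fx=2.2,fy=2.2,interpolation=cv2.INTER_CUBIC))
s=sense();print(s["tool_pos"],s["wrist_force"])
E
```

```text
[0.57865655 0.13416413 0.08890893] [-0.2260144  -0.45111336 -0.06223144]
```

View pics/scene3.png

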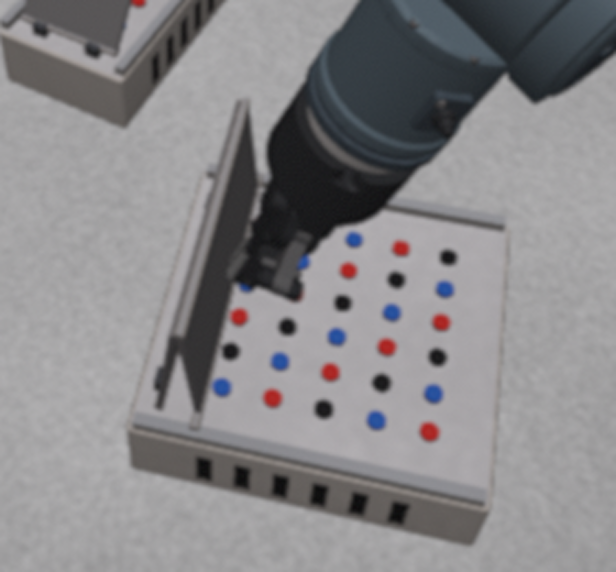

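Nearly home, with about 14 mm left. Finishing in small steps while watching the force.

drive_tool(
  motion=[
    [2,-1.4,0,0,0,0,0],
    [4,-2.9,0,0,0,0,0],
    [6,-4.3,0,0,0,0,0],
    [7.5,-5.4,0,0,0,0,0],
  ],
)

```text
clock: 4.9
tool_pos: [0.5862, 0.1287, 0.0888]
eef_rot: [[-0.763, 0.582, 0.281], [0.548, 0.813, -0.198], [-0.344, 0.002, -0.939]]
wrist_force: [0.0, 0.5, 0.0]
grip_width: 0.0001
```

drive_tool(
  motion=[
    [1,-0.7,0,0,0,0,0],
    [2,-1.4,0,0,0,0,0],
  ],
)

```text
clock: 5.1
tool_pos: [0.5882, 0.1273, 0.0887]
eef_rot: [[-0.763, 0.582, 0.281], [0.547, 0.813, -0.198], [-0.344, 0.002, -0.939]]
wrist_force: [0.2, 0.9, -0.3]
grip_width: -0.0002
```

```bash
python3 - <<'E'
from h import *
import cv2
for n in("scene",):
    d=optics.get_image(n);c=d["color"][170:380,230:400];cv2.imwrite(f"pics/{n}4.png",cv2.resize(c,None,fx=2.8,fy=2.8,interpolation=cv2.INTER_CUBIC))
s=sense();print(s["tool_pos"],s["wrist_force"])
E
```

```text
[0.58833342 0.1271821  0.0887622 ] [-0.52295336 -0.62033314 -0.28471916]
```

View pics/scene4.png

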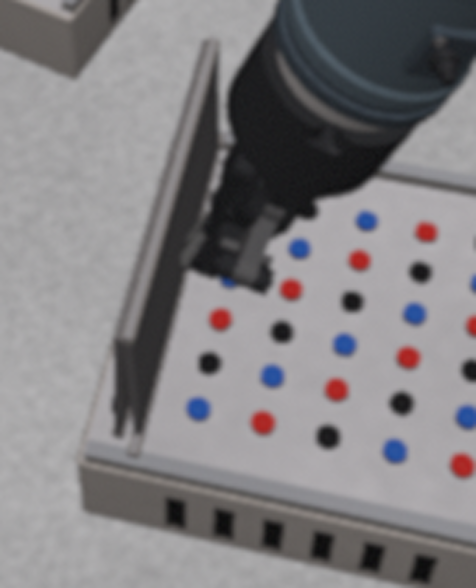

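A small wedge gap still shows at the lower edge, around (127,435). Continuing in ~1.2 mm steps.

drive_tool(
  motion=[
    [1,-0.7,0,0,0,0,0],
    [2,-1.4,0,0,0,0,0],
  ],
)

```text
clock: 5.35
tool_pos: [0.5903, 0.1258, 0.0887]
eef_rot: [[-0.763, 0.582, 0.281], [0.547, 0.813, -0.198], [-0.344, 0.002, -0.939]]
wrist_force: [-1.4, 1.2, -0.3]
grip_width: -0.0003
```

drive_tool(
  motion=[
    [1,-0.7,0,0,0,0,0],
  ],
)

```text
clock: 5.45
tool_pos: [0.5913, 0.125, 0.0887]
eef_rot: [[-0.763, 0.582, 0.281], [0.547, 0.813, -0.198], [-0.344, 0.002, -0.939]]
wrist_force: [-0.7, 0.8, -0.6]
grip_width: -0.0003
```

drive_tool(
  motion=[
    [1,-0.7,0,0,0,0,0],
  ],
)

```text
clock: 5.55
tool_pos: [0.5924, 0.1243, 0.0886]
eef_rot: [[-0.763, 0.582, 0.28], [0.547, 0.813, -0.198], [-0.343, 0.002, -0.939]]
wrist_force: [-0.8, 0.2, -0.7]
grip_width: 0.0001
```

```bash
python3 - <<'E'
from h import *
import cv2
for n in("scene","top"):
    d=optics.get_image(n);c=d["color"][170:380,230:400] if n=="scene" else d["color"][150:320,100:290];cv2.imwrite(f"pics/{n}5.png",cv2.resize(c,None,fx=2.8,fy=2.8,interpolation=cv2.INTER_CUBIC))
s=sense();print(s["tool_pos"],s["wrist_force"])
E
```

```text
[0.59234052 0.12426925 0.08858756] [-0.13943172  0.83825819 -0.38483424]
```

View pics/scene5.png

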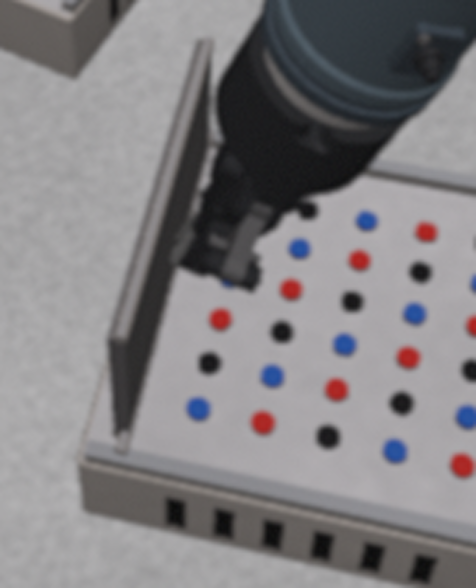

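View pics/top5.png

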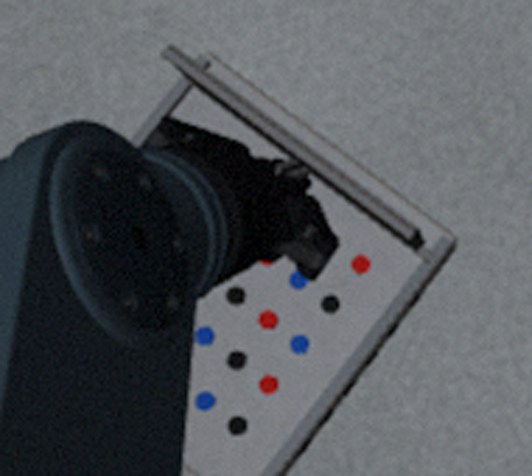

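drive_tool(
  motion=[
    [0.8,-0.6,0,0,0,0,0],
  ],
)

```text
clock: 5.75
tool_pos: [0.5926, 0.1241, 0.0884]
eef_rot: [[-0.763, 0.582, 0.279], [0.548, 0.813, -0.198], [-0.342, 0.002, -0.94]]
wrist_force: [-6.1, 4.9, 5.3]
grip_width: -0.0002
```

drive_tool(
  motion=[
    [0.8,-0.6,0,0,0,0,0],
  ],
)

```text
clock: 5.85
tool_pos: [0.5927, 0.1241, 0.0884]
eef_rot: [[-0.764, 0.583, 0.278], [0.548, 0.813, -0.197], [-0.341, 0.002, -0.94]]
wrist_force: [-8.5, 4.8, 5.5]
grip_width: 0.0001
```

The force rose to about 10 N with no further motion, so the cover should be at its stop. Backing off before checking.

drive_tool(
  motion=[
    [-4,2.9,0,0,0,0,0],
    [-16,11.5,0,0,0,0,0],
    [-40,29,0,0,0,0,0],
    [-70,50,15,0,0,0,0],
    [-95,68,50,0,0,0,0],
    [-120,86,95,0,0,0,0],
    [-145,110,130,0,0,0,0],
    [-175,145,140,0,0,0,0],
  ],
)

```text
clock: 6.65
tool_pos: [0.4185, 0.2699, 0.2331]
eef_rot: [[-0.76, 0.584, 0.285], [0.551, 0.812, -0.195], [-0.345, 0.009, -0.939]]
wrist_force: [1.9, 1.0, -0.2]
grip_width: 0.0005
```

drive_tool(
  motion=[
    [-30,35,0,0,0,0,0],
    [-60,70,0,0,0,0,0],
    [-90,105,0,0,0,0,0],
    [-120,140,0,0,0,0,0],
    [-120,140,0,0,0,0,0],
  ],
)

```text
clock: 7.15
tool_pos: [0.2945, 0.4134, 0.2331]
eef_rot: [[-0.764, 0.579, 0.286], [0.546, 0.815, -0.191], [-0.344, 0.01, -0.939]]
wrist_force: [1.3, -0.9, -0.0]
grip_width: 0.0001
```

```bash
python3 - <<'E'
from h import *
import cv2
for n in("scene","top"):
    d=optics.get_image(n);cv2.imwrite(f"pics/{n}6f.png",d["color"]);c=d["color"][170:390,230:440] if n=="scene" else d["color"][150:340,90:290];cv2.imwrite(f"pics/{n}6.png",cv2.resize(c,None,fx=2.7,fy=2.7,interpolation=cv2.INTER_CUBIC))
s=sense();print(s["clock"],s["tool_pos"],s["wrist_force"])
E
```

```text
7.25 [0.29718954 0.41048833 0.23290682] [ 0.11430311 -0.17616778 -1.11475061]
```

View pics/scene6.png

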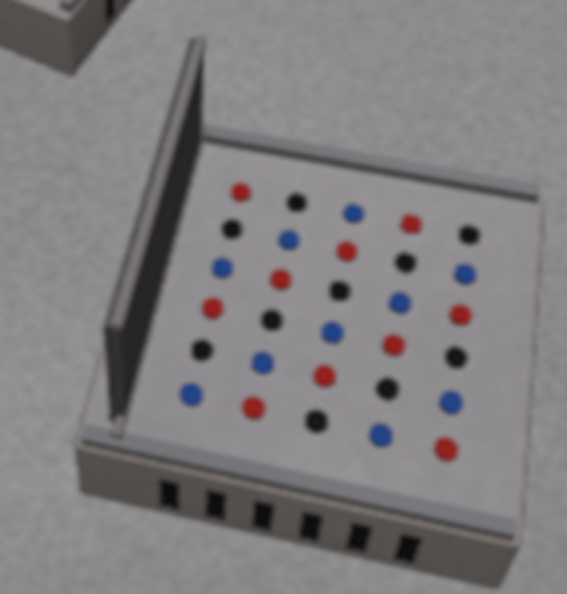

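View pics/top6.png

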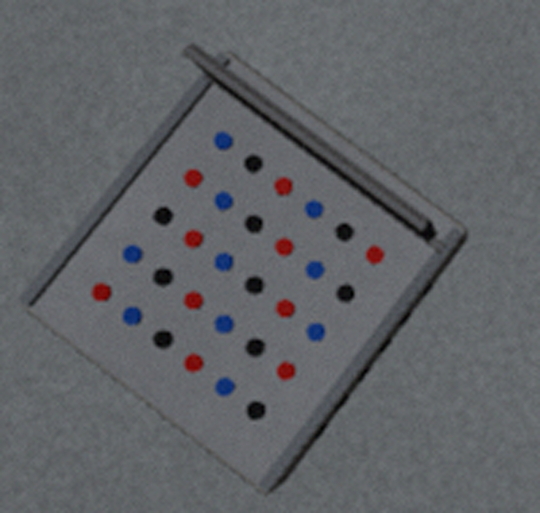

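View pics/scene6f.png

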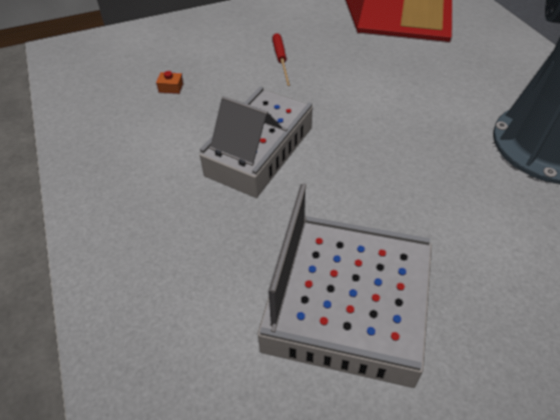

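```bash
python3 - <<'E'
import cv2
a=cv2.imread("pics/scene6f.png")[280:340,255:315];b=cv2.imread("pics/top6f.png")[160:250,150:260]
cv2.imwrite("pics/e1.png",cv2.hconcat([cv2.resize(a,(390,390),interpolation=cv2.INTER_CUBIC),cv2.convertScaleAbs(cv2.resize(b,(400,390),interpolation=cv2.INTER_CUBIC),alpha=1.6)]))
E
```

```text
(no output)
```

View pics/e1.png

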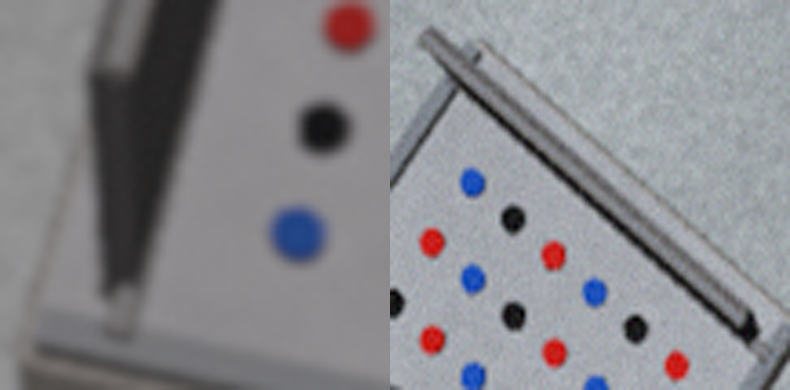

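The end view shows the two panels closed together with no wedge between them. The narrow unit looks the same as at the start, and the arm is clear. Handing in.

```bash
python3 - <<'E'
from cell import robot,sense
print(sense()["clock"],sense()["dq"].round(2));print(robot.finish_job())
E
```

```text
7.25 [-2.81 -0.52  0.57 -0.1   0.08 -0.49]
the job is handed in; nothing more can be done
None
```

The wide unit's cover is folded fully back against its fixed hinge, and the job was handed in at about 7.3 s. I pushed the near panel at mid-width with the shut fingers, at about z 90 mm.

- **End of travel:** the push met little resistance (under 5 N in the readings) until the cover stopped moving. The force then rose to about 10 N and I backed off, so it was not forced.
- **Cover:** the final pictures show both panels upright and together, with no gap between them after release.
- **Narrow unit:** its cover looks the same as in the first picture.
- **Arm:** it is well clear and touching nothing. Joint 1 was still settling at about 3 degrees/s when I handed in.

One disagreement: the camera fit put the stop about 3 mm short of where the push actually ended. Its box-corner points also fitted best about 15 mm lower than the given height. I therefore used the force rise and the pictures to judge the end of travel, not the fitted position.

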